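# Sweep the round brass blanks through the gate of a jeweller's sorting stand

## Robot

A 6-joint arm with a two-finger parallel gripper is mounted at the origin on the work surface. World frame = base frame: x ahead of the robot, y to its left, z up, the work surface at z = 0. Lengths are in m, angles in rad, forces in N, time in s.
With the tool pointing down it reaches from about 0.375 to 0.975 m from the base axis. Payload 3.8 kg.
Tool frame: the origin (TCP) lies at the centre of the arm's flange, where the gripper is bolted on; the fingertips stand 173 mm ahead of it and the grasp point (between the pads) lies 155 mm ahead of it; z points along the fingers, y is the line along which they close (so a half turn about z gives the same grasp; the last joint's range is limited). The gripper opens to 85 mm and grips with 20 to 120 N. Pads are 22 mm wide; open, the fingers measure 114 mm over their backs; the gripper's body (76 mm by 85 mm) begins 54 mm behind the grasp point. The pads swing forward as they close: fully open they stand 13 mm farther back than shut.
Start: joints at [1.282, 0.264, 1.604, -0, 1.274, -0.037], TCP at [0.168, 0.654, 0.405] pointing down, gripper open.
Joint ranges: [-2.63, 2.63], [-0.94, 2.18], [0.31, 2.57], [-1.31, 4.45], [0, 2.66], [-2.55, 2.55]. Speed limits (rad/s): [2.57, 2.57, 3.14, 3.14, 3.14, 3.14].

## Interface

Orientations are given as a unit quaternion [x, y, z, w].
In Python, from cell import telemetry, optics, finish_job gives the robot as it stands.
- The arm moves only by the tool apply_moves, never from a script. Its arguments are lists of equal length, an entry for each row: "jaw": the gripper's target within -1 to 1 (shut at 1, half-way at 0, fully open at -1); "translation": the shift along the tool's x, y, z in mm, a list of three; "turn": the turn about the tool's z in degrees. A call has 1 to 12 rows; each row shifts and turns the commanded pose from where the row before left it, along the tool's axes as they then stand; what a row does not reach is not made up. A row lasts 1/8 s, in which the tool goes at most 62.5 mm and 10.7 degrees, less where a joint would pass 70% of its speed; a pose out of reach is approached as far as the arm can. A call is refused whole if a number of a shift passes 62.5 or a number of a turn 10.7, either way. A call with a gripper value outside its range is refused whole. The fingers move at their own pace and stop on an object; "newtons" is the grip in N (left out, the last holds). Time passes only in rows, so rows that do not move let the fingers close. It gives the time, the measured TCP pose, the force, the opening and the grip force at its end, in the units of the state.
- telemetry.get_obs(): the state, without advancing time (a new reading comes with each control period).
- optics.snapshot(name): name is "scene" or "side" or "wrist"; returns a dict with "image" (384x512x3 uint8, blue, green, red), "depth" (384x512 float32, m along the optical axis (not along the pixel's ray), 0 where there is no reading), "fov_y" (degrees; the focal length in pixels is half the picture's height over the tangent of half this angle, whatever the lens; pixels are square), "cx", "cy" (the principal point, pixels), "extrinsics" (4x4, takes a point from world to camera coordinates). Camera axes: x right, y up, looking along -z (the intrinsics and any distortion apply to the point x, -y, -z); pixel columns grow to the right and rows downward; lengths in m; the calibration is good to about 2 mm. The wrist camera is an equidistant fisheye: a pixel r from the principal point sees the ray r / f radians off the axis. A picture is of the moment at which its call begins.
- finish_job(): hands the job in; it is judged then, once.
The state is a dict: "time_s": time; "q": joint angles; "qvel": joint speeds; "joint_torque": joint torques, N m; "tool_pos": TCP position; "tcp_rot": TCP orientation; "force": force on the tool from outside, world axes, zero at the start; "wrist_torque": the same for the moment, N m; "gripper_width": finger opening in m; "gripper_force": force on a finger pad.
Only numpy, scipy, OpenCV 4.12 (cv2) and the standard library are available. Lean on these libraries where they do the work, as an engineer would, in place of code of your own. Each camera call takes 0.05 s, during which the arm holds its last target. There are 200 camera calls.

## Task

With the fingertips, push the three round brass blanks along the deck of the sorting stand and through the gap in its steel fence, one at a time, so that each drops into the catch slot behind the gap. Leave the square blank on the deck; do not lift any blank, and leave the spool, the loupe and the jar beside the stand where they are. When all three round blanks lie in the slot, move clear.

Things in the scene. Friction and masses are not known exactly. Their poses are not given: they have to be found in the camera images.
- stand: Wooden sorting stand fixed on the bench; place and heading vary. Origin: on the bench under the deck's centre; x points along the deck to the fence and slot, y left along the fence, z up. Deck: flat, top 65 mm above the bench, x -85 to +85 mm, y -120 to +120 mm, no rim at the back and sides (blanks pushed off there are lost). Behind the deck at +x is the slot.
- gate (a point): Centre of the gap in the steel fence, at deck height, midway through the fence (stand x 82 mm, y 0); axes as the stand's. The fence runs along the deck's +x edge: 6 mm thick (x 79 to 85 mm), 12 mm high, with one gap 42 mm wide (y -21 to +21 mm). The deck ends at its outer face: a blank whose centre passes x = 85 mm in the gap tips and falls into the slot.
- slot (a point): Centre of the cork floor of the catch slot, an open-topped well right behind the gap: inside 80 x 76 mm (stand x 85 to 165 mm, y -38 to +38 mm), floor 6 mm above the bench, walls 5 mm thick and as high as the deck. Axes as the stand's.
- blank1: Loose round brass blank, a solid disc 32 mm in diameter and 10 mm thick, about 65 g, lying flat on the deck; the three are alike. Origin at the centre of the solid, 5 mm above the deck; z is the disc's axis.
- blank2: Loose round brass blank, a solid disc 32 mm in diameter and 10 mm thick, about 65 g, lying flat on the deck; the three are alike. Origin at the centre of the solid, 5 mm above the deck; z is the disc's axis.
- blank3: Loose round brass blank, a solid disc 32 mm in diameter and 10 mm thick, about 65 g, lying flat on the deck; the three are alike. Origin at the centre of the solid, 5 mm above the deck; z is the disc's axis.
- square: Loose square brass blank, 30 x 30 x 10 mm, about 75 g, lying flat on the deck among the round ones; it stays on the deck. Origin at the centre of the solid, 5 mm above the deck; x and y along its sides.
- spool: Loose spool of brass wire, 60 mm in diameter, 40 mm high, standing on the bench left of the stand. Origin at the centre of its underside. Bystander.
- loupe: Loose folded brass loupe, 60 x 28 mm, 18 mm high, lying on the bench right of the stand. Origin on the bench near its middle. Bystander.
- jar: Loose small amber glass jar, 44 mm in diameter, 45 mm high, standing on the bench right of the stand, farther from the robot than the loupe. Origin at the centre of its underside. Bystander.
Mind the look-alikes: they are no part of the job. Leave any pink or purple look-alike of the blank1 alone.

How it is judged:
By the outcome, as a careful person would: the job done as asked, in the order asked, and still so for the second after the job is handed in, with the robot touching nothing.
It also fails if it takes over 64 s, if anything falls off the work surface, if the arm or the gripper's body presses on something with over 40 N, if the wrist force passes 120 N, or if a joint passes its speed limit or range.

## Working session

There is one attempt and no reset: what is moved stays moved. The work goes in short steps, Python scripts to look and compute and a tool call to move; the robot and the scene stay as the last step left them, time stands still between calls to the robot, and variables do not carry over. Pictures are saved under pics/ and viewed, at most 10 in all, crops included, and the job is handed in when it is done.

Besides the shell and the picture viewer there is one more tool, called by a JSON object that holds its "api" and its "payload", one argument or row to a line. apply_moves: Moves the arm, as the interface text tells. Its arguments: {"type":"object","properties":{"jaw":{"type":"array","items":{"type":"number"}},"translation":{"type":"array","items":{"type":"array","items":{"type":"number"}}},"turn":{"type":"array","items":{"type":"number"}},"newtons":{"type":"number"}},"required":["jaw","translation","turn"]}

```bash
mkdir -p pics
cat > h.py <<'E'
import numpy as np, cv2
from cell import telemetry, optics
def px2plane(s,u,v,z):
    f=192/np.tan(np.radians(s["fov_y"])/2); E=np.array(s["extrinsics"]); R=E[:3,:3]; c=-R.T@E[:3,3]
    d=R.T@np.array([(u-s["cx"])/f,-(v-s["cy"])/f,-1]); return c+d*(z-c[2])/d[2]
def cloud(s):
    f=192/np.tan(np.radians(s["fov_y"])/2); E=np.array(s["extrinsics"]); R=E[:3,:3]; c=-R.T@E[:3,3]
    v,u=np.mgrid[:384,:512]; D=s["depth"]
    P=np.stack([(u-s["cx"])/f*D,-(v-s["cy"])/f*D,-D],-1); return P@R+c
def world2px(s,p):
    f=192/np.tan(np.radians(s["fov_y"])/2); E=np.array(s["extrinsics"]); q=E[:3,:3]@np.array(p)+E[:3,3]
    return s["cx"]+f*q[0]/-q[2], s["cy"]+f*-q[1]/-q[2]
E
python3 - <<'E'
from h import *
import pickle
o=telemetry.get_obs();print(o)
ims=[]
for n in("scene","side"):
    s=optics.snapshot(n);pickle.dump(s,open(n+".pkl","wb"));ims.append(s["image"])
    E=np.array(s["extrinsics"]);print(n,s["fov_y"],s["cx"],s["cy"],-E[:3,:3].T@E[:3,3], (s["depth"]>0).mean())
    cv2.imwrite(f"pics/{n}0.png",s["image"])
    P=cloud(s);m=(s["depth"]>0)&(abs(P[...,2]-.065)<.004);print(m.sum(),P[m].mean(0))
E
```

```text
{'time_s': 0.0, 'q': array([ 1.28209002e+00,  2.64749022e-01,  1.60540786e+00,  1.90140685e-06,
        1.27373397e+00, -3.69207319e-02]), 'qvel': array([-0.00098612,  0.00063018, -0.00089501, -0.00064084, -0.00123284,
        0.00041587]), 'joint_torque': array([-1.01126821e-03, -5.15107656e+01, -3.67319870e+01, -8.86894509e-05,
        1.31132256e-02,  1.51192296e-05]), 'tool_pos': array([0.16807715, 0.65336569, 0.4033461 ]), 'tcp_rot': array([ 1.25560701e-01,  9.92085274e-01, -1.13375725e-03, -1.87160475e-04]), 'force': array([0.18009522, 0.29394363, 0.25495648]), 'wrist_torque': array([-0.01076782,  0.02418877, -0.01300282]), 'gripper_force': 0.0, 'gripper_width': 0.08539579158928651}
scene 51.94504120719351 256.94281609137084 185.01684745447466 [0.91571681 0.17654544 0.71403542] 0.9959157307942709
8234 [0.52731344 0.01093203 0.06533756]
side 47.67709078322178 256.124719724073 191.2772791567858 [ 0.3572556  -0.5616205   0.65231444] 0.9958546956380209
8211 [0.52393215 0.0749725  0.06551114]
```

View pics/scene0.png

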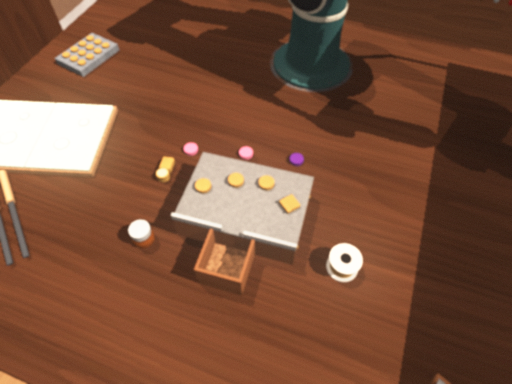

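View pics/side0.png

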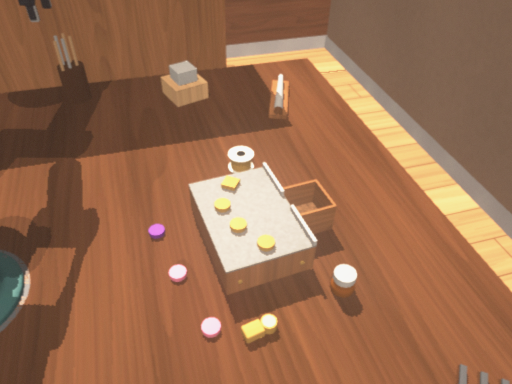

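The scene view shows three round brass blanks at (203,186), (236,180) and (266,182), and the square one at (290,204). The fence gap is at about (230,233), with the slot at (225,262). The pink and purple look-alikes at (191,148), (246,152) and (296,158) are on the bench, so they aren't the ones meant. Next I'll measure everything and make one crop to confirm.

```bash
cat > meas.py <<'E'
from h import *
def blanks(s):
    hsv=cv2.cvtColor(s["image"],cv2.COLOR_BGR2HSV); P=cloud(s)
    m=cv2.inRange(hsv,(18,130,120),(35,255,255))&(((P[...,2]>.06)&(P[...,2]<.09)).astype(np.uint8)*255)
    out=[]
    for c in cv2.findContours(m,cv2.RETR_EXTERNAL,cv2.CHAIN_APPROX_NONE)[0]:
        if cv2.contourArea(c)<40: continue
        W=np.array([px2plane(s,u,v,.074)[:2] for u,v in c[:,0]],np.float32)*1000
        (a,b),r=cv2.minEnclosingCircle(W); out.append((W.mean(0).round(1),cv2.minAreaRect(W)[1],round(r,1),cv2.boundingRect(c)))
    return out
E
python3 - <<'E'
from meas import *
import pickle
for n in("scene","side"):
    s=pickle.load(open(n+".pkl","rb"));P=cloud(s)
    for b in blanks(s):print(n,b)
    # deck points by depth
    m=(abs(P[...,2]-.065)<.013)&(abs(P[...,0]-.53)<.2)&(abs(P[...,1])<.25)
    m=m.astype(np.uint8); k,l,st,_=cv2.connectedComponentsWithStats(m)
    i=1+st[1:,4].argmax(); mm=(l==i)
    X=P[mm&(abs(P[...,2]-.066)<.004)][:,:2].astype(np.float32)*1000
    r=cv2.minAreaRect(X);print(n,"deck",r,cv2.boxPoints(r).round(0).tolist(),np.median(P[mm][:,2]))
    F=P[mm&(P[...,2]>.0745)][:,:2]*1000; print("fence",len(F))
s=pickle.load(open("scene.pkl","rb"))
c=s["image"][140:300,130:370];cv2.imwrite("pics/crop0.png",cv2.resize(c,None,fx=3.3,fy=3.3,interpolation=cv2.INTER_CUBIC))
E
```

```text
scene (array([511.8,  94.6], dtype=float32), (29.848604202270508, 26.438297271728516), 18.3, (280, 196, 19, 16))
scene (array([533. , -79.4], dtype=float32), (27.799274444580078, 26.914735794067383), 15.2, (195, 179, 16, 12))
scene (array([480.6,  36.4], dtype=float32), (24.503992080688477, 27.815200805664062), 14.9, (259, 177, 15, 11))
scene (array([496.4, -23.9], dtype=float32), (24.754133224487305, 28.265968322753906), 15.2, (228, 174, 15, 11))
scene deck ((566.4788818359375, 10.779022216796875), (256.5677490234375, 240.18150329589844), 4.881471157073975) [[428.0, 120.0], [449.0, -120.0], [705.0, -98.0], [684.0, 141.0]] 0.0654975863437402
fence 832
side deck ((568.7718505859375, 11.068374633789062), (256.36474609375, 243.2433624267578), 4.894583225250244) [[431.0, 121.0], [451.0, -121.0], [707.0, -99.0], [686.0, 143.0]] 0.0656940291835138
fence 746
```

View pics/crop0.png

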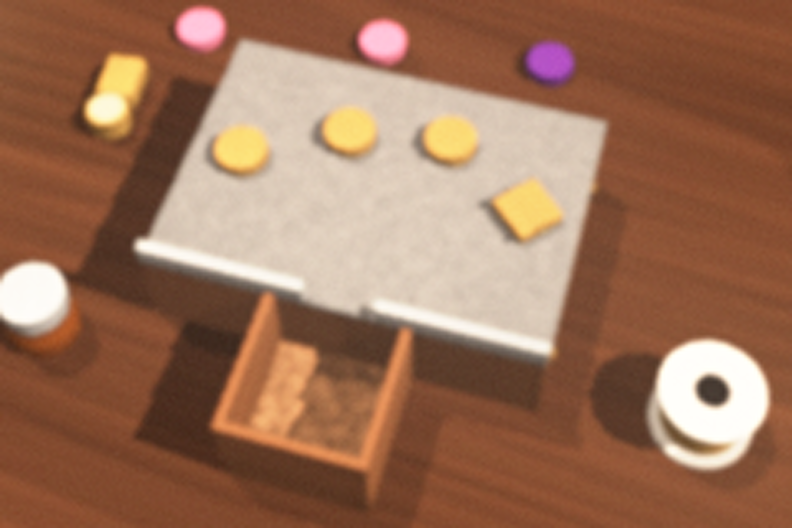

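The crop confirms it: three round gold blanks and one square blank on the deck, the gap at crop (330,298), and the pink and purple look-alikes on the bench.

The stand origin comes out near world (524.5, 7.2) mm with a yaw of +4.9°. I'm starting the approach.

{"api": "apply_moves", "payload": {
  "jaw": [0.65,0.65,0.65,0.65,0.65,0.65,0.65,0.65,0.65,0.65,0.65,0.65],
  "translation": [
    [0,0,0],
    [0,0,0],
    [-16,-48,0],
    [-16,-48,0],
    [-16,-48,0],
    [-16,-48,0],
    [-16,-48,0],
    [-16,-48,0],
    [-16,-48,0],
    [-16,-48,0],
    [-16,-48,0],
    [-16,-48,0]
  ],
  "turn": [-9.65,-9.65,0,0,0,0,0,0,0,0,0,0],
  "newtons": 40
}}

```text
time_s: 1.6
tool_pos: [0.3685, 0.1874, 0.4044]
tcp_rot: [-0.043, 0.999, -0.0, 0.0]
force: [1.3, 0.1, 0.7]
gripper_width: 0.0152
gripper_force: 0.0
```

{"api": "apply_moves", "payload": {
  "jaw": [0.65,0.65,0.65,0.65,0.65,0.65,0.65],
  "translation": [
    [-12,-37,18],
    [-12,-37,18],
    [-12,-37,18],
    [-12,-37,18],
    [-12,-37,18],
    [-12,-37,18],
    [0,0,0]
  ],
  "turn": [0,0,0,0,0,0,0]
}}

```text
time_s: 2.48
tool_pos: [0.4587, -0.0278, 0.2949]
tcp_rot: [-0.041, 0.999, 0.0, -0.002]
force: [-0.1, 0.4, 0.1]
gripper_width: 0.0149
gripper_force: 0.0
```

Run:
```python
from meas import *
o=telemetry.get_obs();print(o["tool_pos"],o["q"])
s=optics.snapshot("side")
P=cloud(s);t=o["tool_pos"]
m=(abs(P[...,0]-t[0])<.03)&(abs(P[...,1]-t[1])<.05)&(P[...,2]>.08)&(P[...,2]<.2)
Q=P[m];print(len(Q),np.percentile(Q[:,2],[0,.5,1,3,10]),Q.min(0),Q.max(0))
L=Q[Q[:,2]<Q[:,2].min()+.02]-t; print(L.min(0)*1e3,L.max(0)*1e3)
cv2.imwrite("pics/side1.png",cv2.resize(s["image"][100:300,130:380],None,fx=3,fy=3))
```

```text
[ 0.45868089 -0.02778168  0.29489273] [-1.14577256e-01 -4.76841618e-02  2.16203505e+00 -4.01583211e-04
  1.03078827e+00 -1.76676682e+00]
447 [0.12138983 0.12291662 0.12381501 0.1261174  0.13252094] [ 0.44195592 -0.07775644  0.12138983] [0.47936441 0.01912816 0.19991607]
[ -10.59793328  -24.18042046 -173.50290067] [  13.91940796   12.18711879 -153.7056436 ]
```

View pics/side1.png

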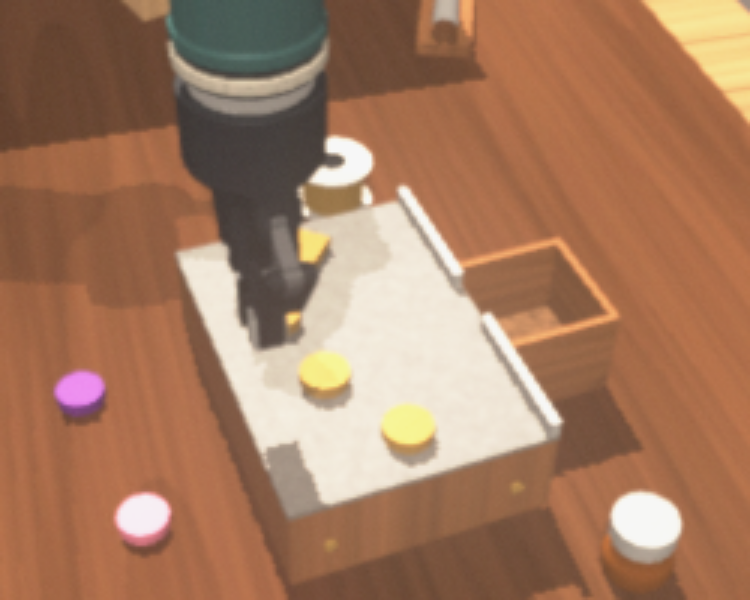

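The side crop shows the fingers hovering behind the middle blank at crop (295,320), with the other two blanks undisturbed at (325,372) and (408,427). The tips sit 173 mm below the TCP, as specified. I'm lowering behind blank 2 and pushing.

{"api": "apply_moves", "payload": {
  "jaw": [0.65,0.65,0.65,0.65,0.65,0.65,0.65],
  "translation": [
    [0,0,25],
    [0,0,20],
    [0,0,7.5],
    [0,0,0],
    [-6,0,0],
    [-6,0,0],
    [-6,0,0]
  ],
  "turn": [0,0,0,0,0,0,0]
}}

```text
time_s: 3.4
tool_pos: [0.4776, -0.0245, 0.2448]
tcp_rot: [-0.043, 0.999, -0.0, 0.0]
force: [-0.7, 0.4, 0.8]
gripper_width: 0.0149
gripper_force: 0.4
```

```bash
cat >> meas.py <<'E'
O=np.array([524.5,7.2]);a=np.radians(4.89);R=np.array([[np.cos(a),-np.sin(a)],[np.sin(a),np.cos(a)]])
def look():
    o=telemetry.get_obs();print("t",round(o["time_s"],2),"tool",((o["tool_pos"][:2]*1000-O)@R).round(1),"z",o["tool_pos"][2].round(4),"F",o["force"].round(1),"q6",o["q"][5].round(2))
    for n in("scene","side"):
        s=optics.snapshot(n)
        hsv=cv2.cvtColor(s["image"],cv2.COLOR_BGR2HSV); P=cloud(s)
        S=(P[...,:2]*1000-O)@R
        on=(abs(S[...,0])<95)&(abs(S[...,1])<125)&(P[...,2]>.066)&(P[...,2]<.085)
        sl=(S[...,0]>86)&(S[...,0]<164)&(abs(S[...,1])<37)&(P[...,2]<.064)
        for nm,r in(("deck",on),("slot",sl)):
            m=cv2.inRange(hsv,(18,120,100),(38,255,255))*r.astype(np.uint8)
            if nm=="slot": m=cv2.inRange(hsv,(20,150,90),(38,255,255))*r.astype(np.uint8)
            for c in cv2.findContours(m,cv2.RETR_EXTERNAL,cv2.CHAIN_APPROX_NONE)[0]:
                if cv2.contourArea(c)<25: continue
                z=.074 if nm=="deck" else .016
                W=(np.array([px2plane(s,u,v,z)[:2] for u,v in c[:,0]])*1000-O)@R
                print(n,nm,((W.min(0)+W.max(0))/2).round(1),np.ptp(W,axis=0).round(0))
    return
E
python3 -c "from meas import *;look()"
```

```text
t 3.4 tool [-49.4 -27.6] z 0.2448 F [-0.7  0.4  0.8] q6 -1.76
scene deck [-5.9 88.1] [37. 36.]
scene deck [-41.1  32.4] [27. 29.]
scene deck [-25.3 -28.9] [30. 30.]
```

{"api": "apply_moves", "payload": {
  "jaw": [0.65,0.65,0.65,0.65,0.65,0.65,0.65,0.65,0.65,0.65],
  "translation": [
    [0,0,2.5],
    [-9.4,3.1,0],
    [-9.4,3.1,0],
    [-9.4,3.1,0],
    [-9.4,3.1,0],
    [-9.4,3.1,0],
    [-9.4,3.1,0],
    [-9.4,3.1,0],
    [-9.4,3.1,0],
    [-9.4,3.1,0]
  ],
  "turn": [0,0,0,0,0,0,0,0,0,0]
}}

```text
time_s: 4.75
tool_pos: [0.5594, 0.0107, 0.2417]
tcp_rot: [-0.043, 0.999, -0.0, 0.0]
force: [0.4, 0.1, 0.4]
gripper_width: 0.0152
gripper_force: 0.2
```

```bash
python3 -c "from meas import *;look()"
```

```text
t 4.75 tool [35.1  0.5] z 0.2417 F [0.4 0.1 0.4] q6 -1.68
scene deck [59.4 -0.8] [31. 29.]
```

{"api": "apply_moves", "payload": {
  "jaw": [0.65,0.65,0.65,0.65,0.65],
  "translation": [
    [-8,0,0],
    [-8,0,0],
    [-8,0,0],
    [-6,0,0],
    [0,0,0]
  ],
  "turn": [0,0,0,0,0]
}}

```text
time_s: 5.48
tool_pos: [0.5894, 0.013, 0.2418]
tcp_rot: [-0.042, 0.999, -0.0, 0.0]
force: [-0.2, -0.2, -0.1]
gripper_width: 0.0147
gripper_force: 0.0
```

```bash
python3 -c "from meas import *;look()"
```

```text
t 5.47 tool [65.1  0.2] z 0.2418 F [-0.2 -0.2 -0.1] q6 -1.68
```

{"api": "apply_moves", "payload": {
  "jaw": [0.65,0.65,0.65,0.65,0.65,0.65,0.65],
  "translation": [
    [0,0,-30],
    [0,0,-30],
    [36,8,0],
    [36,8,0],
    [36,8,0],
    [35,8,0],
    [0,0,0]
  ],
  "turn": [0,0,0,0,0,0,0]
}}

```text
time_s: 6.45
tool_pos: [0.4409, 0.033, 0.301]
tcp_rot: [-0.043, 0.999, 0.0, -0.001]
force: [0.4, -1.1, 0.6]
gripper_width: 0.015
gripper_force: 0.0
```

Run:
```python
from meas import *
look()
s=optics.snapshot("scene");cv2.imwrite("pics/c1.png",cv2.resize(s["image"][140:300,130:370],None,fx=3,fy=3))
```

```text
t 6.45 tool [-81.1  32.8] z 0.301 F [ 0.4 -1.1  0.6] q6 -1.64
scene deck [-5.1 89. ] [39. 38.]
scene deck [-41.8  32.8] [28. 29.]
side deck [-10.3  91.2] [22. 32.]
```

View pics/c1.png

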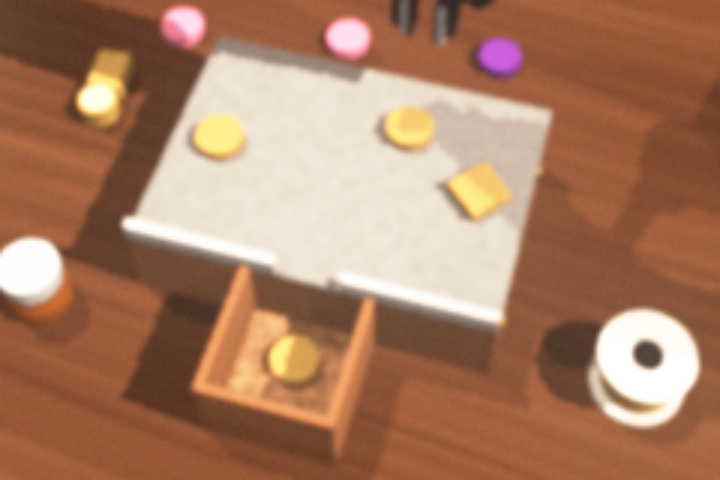

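Blank 2 lies in the slot at crop (295,358). Blank 3 is next.

{"api": "apply_moves", "payload": {
  "jaw": [0.65,0.65,0.65,0.65,0.65,0.65,0.65],
  "translation": [
    [0,0,25],
    [0,0,23],
    [0,0,11.5],
    [0,0,0],
    [-6,0,0],
    [-6,0,0],
    [-6,0,0]
  ],
  "turn": [0,0,0,0,0,0,0]
}}

```text
time_s: 7.48
tool_pos: [0.4623, 0.0343, 0.2429]
tcp_rot: [-0.043, 0.999, -0.0, 0.001]
force: [-0.9, 0.7, 0.7]
gripper_width: 0.015
gripper_force: 0.4
```

{"api": "apply_moves", "payload": {
  "jaw": [0.65,0.65,0.65,0.65,0.65,0.65,0.65,0.65,0.65,0.65,0.65],
  "translation": [
    [-9,-3,0],
    [-9,-3,0],
    [-9,-3,0],
    [-9,-3,0],
    [-9,-3,0],
    [-9,-3,0],
    [-9,-3,0],
    [-9,-3,0],
    [-9,-3,0],
    [-9,-3,0],
    [-8,-3,0]
  ],
  "turn": [0,0,0,0,0,0,0,0,0,0,0]
}}

```text
time_s: 8.85
tool_pos: [0.5625, 0.0096, 0.2422]
tcp_rot: [-0.043, 0.999, -0.0, 0.0]
force: [0.2, 0.6, 0.8]
gripper_width: 0.0152
gripper_force: 0.3
```

```bash
python3 -c "from meas import *;look()"
```

```text
t 8.85 tool [38.1 -0.9] z 0.2422 F [0.2 0.6 0.8] q6 -1.68
scene deck [62.7 -1.9] [30. 29.]
```

{"api": "apply_moves", "payload": {
  "jaw": [0.65,0.65,0.65,0.65,0.65,0.65,0.65,0.65,0.65,0.65],
  "translation": [
    [-8,0.5,0],
    [-8,0.5,0],
    [-8,0,0],
    [-3,0,0],
    [0,0,0],
    [0,0,-30],
    [0,0,-30],
    [21,-41,0],
    [21,-41,0],
    [22,-42,0]
  ],
  "turn": [0,0,0,0,0,0,0,0,0,0]
}}

```text
time_s: 10.2
tool_pos: [0.5347, -0.1169, 0.3024]
tcp_rot: [-0.043, 0.999, -0.0, 0.0]
force: [0.3, 0.9, 0.4]
gripper_width: 0.0149
gripper_force: 0.0
```

{"api": "apply_moves", "payload": {
  "jaw": [0.65,0.65,0.65,0.65,0.65,0.65,0.65,0.65,0.65,0.65],
  "translation": [
    [0,0,0],
    [0,0,0],
    [0,0,0],
    [0,0,0],
    [0,0,0],
    [0,0,0],
    [0,0,0],
    [0,0,0],
    [0,0,0],
    [0,0,0]
  ],
  "turn": [10,10,10,10,10,10,10,10,10,0]
}}

```text
time_s: 11.45
tool_pos: [0.5353, -0.1159, 0.3022]
tcp_rot: [0.676, 0.737, -0.0, -0.0]
force: [-0.2, 0.1, -0.6]
gripper_width: 0.0148
gripper_force: 0.0
```

Run:
```python
from meas import *
look()
s=optics.snapshot("scene");cv2.imwrite("pics/c2.png",cv2.resize(s["image"][140:300,130:370],None,fx=3,fy=3))
hsv=cv2.cvtColor(s["image"],cv2.COLOR_BGR2HSV)
u,v=map(int,world2px(s,[.533,-.0794,.075]));print(u,v,hsv[v,u],cloud(s)[v,u])
m=cv2.inRange(hsv,(10,100,100),(38,255,255))[v-14:v+15,u-14:u+15];M=cv2.moments(m,True);uu,vv=M["m10"]/M["m00"]+u-14,M["m01"]/M["m00"]+v-14
print(uu,vv,M["m00"],(px2plane(s,uu,vv,.074)[:2]*1000-O)@R)
```

```text
t 11.45 tool [   0.2 -123.6] z 0.3022 F [-0.2  0.1 -0.6] q6 -0.35
scene deck [  1.  -86.7] [27. 30.]
side deck [  0.9 -86.4] [28. 29.]
202 184 [ 24 124 252] [ 0.53068705 -0.08104545  0.07374567]
201.8684210526316 185.00526315789475 190.0 [  1.16711117 -87.76170131]
```

View pics/c2.png

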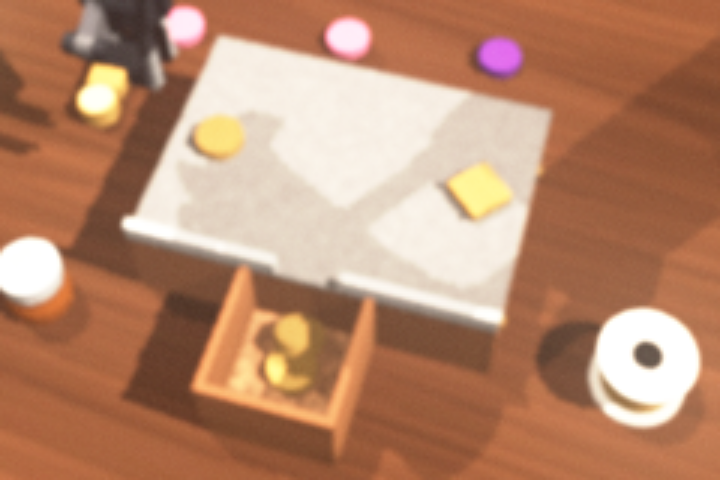

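Two blanks are in the slot, at crop (293,333) and (290,372). Blank 1 is at stand (1,-87). I'll push it sideways to the gap's line first.

{"api": "apply_moves", "payload": {
  "jaw": [0.65,0.65,0.65,0.65,0.65,0.65,0.65],
  "translation": [
    [0,0,25],
    [0,0,23],
    [0,0.8,12.5],
    [0,0,0],
    [6,0,0],
    [6,0,0],
    [6,0,0]
  ],
  "turn": [0,0,0,0,0,0,0]
}}

```text
time_s: 12.48
tool_pos: [0.535, -0.0976, 0.2425]
tcp_rot: [0.676, 0.737, 0.0, 0.001]
force: [1.3, -1.4, 0.7]
gripper_width: 0.0148
gripper_force: 0.3
```

{"api": "apply_moves", "payload": {
  "jaw": [0.65,0.65,0.65,0.65,0.65,0.65,0.65,0.65,0.65,0.65],
  "translation": [
    [9,3,0],
    [9,3,0],
    [9,3,0],
    [9,3,0],
    [9,3,0],
    [9,3,0],
    [9,3,0],
    [9,3,0],
    [8,3,0],
    [0,0,0]
  ],
  "turn": [0,0,0,0,0,0,0,0,0,0]
}}

```text
time_s: 13.72
tool_pos: [0.555, -0.0153, 0.2416]
tcp_rot: [0.676, 0.737, 0.0, -0.0]
force: [-0.7, 0.7, 0.3]
gripper_width: 0.0149
gripper_force: 0.0
```

```bash
python3 -c "from meas import *;look()"
```

```text
t 13.72 tool [ 28.5 -25. ] z 0.2416 F [-0.7  0.7  0.3] q6 -0.16
scene deck [ 0.8 88.1] [28. 36.]
scene deck [28.8 -0.7] [28. 28.]
```

{"api": "apply_moves", "payload": {
  "jaw": [0.65,0.65,0.65,0.65,0.65,0.65,0.65,0.65,0.65,0.65,0.65,0.65],
  "translation": [
    [-6,0,0],
    [0,0,-20],
    [0,0,-20],
    [30,-37,0],
    [0,0,0],
    [0,0,0],
    [0,0,0],
    [0,0,0],
    [0,0,0],
    [0,0,0],
    [0,0,0],
    [0,0,0]
  ],
  "turn": [0,0,0,-9,-10,-10,-10,-10,-10,-10,-10,-10]
}}

```text
time_s: 15.32
tool_pos: [0.5159, 0.0042, 0.2817]
tcp_rot: [-0.036, 0.999, -0.0, -0.0]
force: [1.0, -0.3, -0.1]
gripper_width: 0.0149
gripper_force: 0.0
```

{"api": "apply_moves", "payload": {
  "jaw": [0.65],
  "translation": [
    [0,0,0]
  ],
  "turn": [-1]
}}

```text
time_s: 15.45
tool_pos: [0.5159, 0.0043, 0.2817]
tcp_rot: [-0.042, 0.999, -0.0, -0.0]
force: [-0.1, 0.1, -0.5]
gripper_width: 0.0148
gripper_force: 0.0
```

```bash
python3 -c "from meas import *;look()"
```

```text
t 15.45 tool [-8.8 -2.2] z 0.2817 F [-0.1  0.1 -0.5] q6 -1.69
scene deck [21.1 -1.3] [13. 27.]
scene deck [ 1.9 88.1] [22. 36.]
side deck [28.1 -0.2] [25. 29.]
```

{"api": "apply_moves", "payload": {
  "jaw": [0.65,0.65,0.65,0.65,0.65,0.65,0.65,0.65,0.65,0.65,0.65,0.65],
  "translation": [
    [0,1.7,20],
    [0,0,14],
    [0,0,6],
    [0,0,0],
    [-7,0,0],
    [-7,0,0],
    [-8,0,0],
    [-8,0,0],
    [-8,0,0],
    [-8,0,0],
    [-8,0,0],
    [0,0,0]
  ],
  "turn": [0,0,0,0,0,0,0,0,0,0,0,0]
}}

```text
time_s: 17.05
tool_pos: [0.5704, 0.0111, 0.2418]
tcp_rot: [-0.043, 0.999, -0.0, 0.0]
force: [-0.9, -0.1, 0.1]
gripper_width: 0.0149
gripper_force: 0.0
```

```bash
python3 -c "from meas import *;look()"
```

```text
t 17.05 tool [46.1 -0. ] z 0.2418 F [-0.9 -0.1  0.1] q6 -1.68
scene deck [71.8 -1.4] [31. 31.]
```

Another 19 mm to go, then I'll lift and retreat.

{"api": "apply_moves", "payload": {
  "jaw": [0.65,0.65,0.65,0.65,0.65,0.65,0.65,0.65,0.65,0.65,0.65],
  "translation": [
    [-7,0.5,0],
    [-7,0.5,0],
    [-5,0,0],
    [0,0,0],
    [0,0,-30],
    [0,0,-40],
    [30,0,-40],
    [40,0,-20],
    [40,0,0],
    [30,0,0],
    [0,0,0]
  ],
  "turn": [0,0,0,0,0,0,0,0,0,0,0]
}}

```text
time_s: 18.52
tool_pos: [0.4471, 0.0018, 0.3716]
tcp_rot: [-0.042, 0.999, -0.0, -0.0]
force: [0.5, 1.1, -0.0]
gripper_width: 0.0153
gripper_force: 0.0
```

Run:
```python
from meas import *
look()
s=optics.snapshot("scene");cv2.imwrite("pics/c3.png",cv2.resize(s["image"][140:300,130:370],None,fx=3,fy=3))
```

```text
t 18.52 tool [-77.5   1.2] z 0.3716 F [ 0.5  1.1 -0. ] q6 -1.71
scene deck [-4.  87.8] [38. 36.]
side deck [-3.7 88.4] [36. 38.]
```

View pics/c3.png

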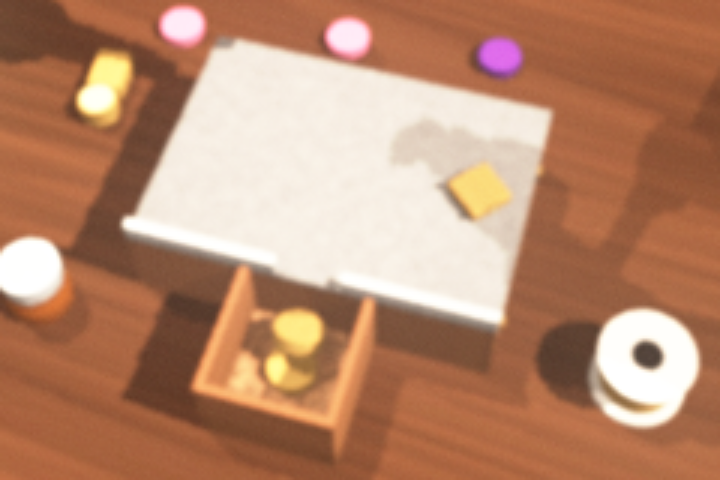

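The deck now holds only the square blank, at crop (480,190). The third blank is on top of the others at (298,330), so I'll check its height before handing in.

Run:
```python
from meas import *
s=optics.snapshot("scene");P=cloud(s)
for x,y in((298,325),(298,333),(290,372)):
    p=P[140+y//3,130+x//3]*1000;print(((p[:2]-O)@R).round(1),p[2].round(1))
```

```text
[100.   -0.9] 36.7
[108.3   2.1] 42.1
[ 1.241e+02 -1.000e-01] 16.4
```

```bash
python3 -c "
from cell import finish_job
print(finish_job())"
```

```text
the job is handed in; nothing more can be done
None
```

All three round blanks are in the slot, the last one stacked on the others but about 20 mm or more below deck level; the square is still on the deck, the bystanders look unmoved, the arm is clear, and I handed the job in at about 18.6 s.

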